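# Load the gear housing mouth-down on the fixture post and lock it

## Robot

A 6-joint arm with a two-finger parallel gripper is mounted at the origin on the work surface. World frame = base frame: x ahead of the robot, y to its left, z up, the work surface at z = 0. Lengths are in m, angles in rad, forces in N, time in s.
With the tool pointing down it reaches from about 0.3 to 0.775 m from the base axis. Payload 14.6 kg.
Tool frame: the origin (TCP) lies on the centre line of the jaws, within the pads' length; the fingertips stand 14 mm ahead of it and the grasp point (between the pads) lies 5 mm behind it; x points along the fingers, z is the direction in which the jaws open and shut, and the axes are right-handed (so a half turn about x gives the same grasp; the last joint's range is limited). The gripper opens to 85 mm and grips with 20 to 120 N. Pads are 22 mm wide; open, the fingers measure 114 mm over their backs; the gripper's body (76 mm by 85 mm) begins 54 mm behind the grasp point. The pads swing forward as they close: fully open they stand 13 mm farther back than shut.
Start: joints at [-1.309, 0.3, 1.521, -0, 1.321, -0.067], TCP at [0.178, -0.521, 0.245] pointing down, gripper open.
Joint ranges: [-3.03, 3.03], [-0.79, 2.21], [0.23, 2.52], [-1.04, 4.18], [0, 3.07], [-2.55, 2.55]. Speed limits (rad/s): [2.22, 2.22, 2.57, 3.14, 3.14, 3.14].

## Interface

Orientations are given as a rotation vector (axis times angle).
In Python, from station import sensors, optics, job gives the robot as it stands. The module is installed in compiled form; this text tells all that it offers.
- The arm moves only by the shell command python3 -m pendant 'ROWS' [FORCE]. ROWS is JSON, a list that holds one entry, the list of rows, each a list of 7 numbers: the shift along the world's x, y, z scaled (see below), then the turn, a rotation vector about the world's x, y, z scaled (see below), then the closure, from 0 (fully open) to 1 (shut). In form: [[[dx, dy, dz, wx, wy, wz, hand], ...]]. A call has 1 to 20 rows; each row shifts and turns the commanded pose from where the row before left it; what a row does not reach is not made up. The controller multiplies each number of a shift by 0.04 m and each number of a turn by 0.1 rad. A row lasts 1/12 s, in which the tool goes at most 41.7 mm and 7.16 degrees, less where a joint would pass 70% of its speed; a pose out of reach is approached as far as the arm can. A call with a number of a shift or a turn outside -1 to 1 is refused whole. A call with a gripper value outside its range is refused whole. The fingers move at their own pace and stop on an object; FORCE is the grip in N (left out, the last holds). Time passes only in rows, so rows that do not move let the fingers close. It gives the time, the measured TCP pose, the force and the opening at its end, in the units of the state.
- sensors.get_state(): the state, without advancing time (a new reading comes with each control period).
- optics.capture(name): name is "scene" or "top" or "wrist"; returns (picture, depth): 384x512x3 uint8, red, green, blue; 384x512 float32, m along the optical axis (not along the pixel's ray), 0 where there is no reading.
- optics.get_calibration(name): a dict with "fx", "fy", "cx", "cy" (pixels), "rvec" (rotation vector, rad) and "tvec" (3), from world to camera coordinates, as OpenCV has them. Camera axes: x right, y down, z forward; pixel columns grow to the right and rows downward; lengths in m; the calibration is good to about 2 mm. The wrist camera is an equidistant fisheye: a pixel r from the principal point sees the ray r / f radians off the axis. A picture is of the moment at which its call begins: read the wrist's pose just before it. get_calibration takes no time and is no camera call; for the wrist camera it gives the pose at the moment of the call.
- job.sign_off(): hands the job in, once; it reports no verdict.
Trained networks look in the newest picture that a camera, given by its name, has taken for a name from the list of things; names that differ only in an ending like _2 or _b are one class to them, and where a whole thing is asked for, a point or a joint stands for the part that bears it (a point fixed in the world has none). Each returns a list of dicts, best first, with "score" (0 to 1); they miss things now and then, are a little off and sometimes report something else, mostly with a low value. They report only what shows in the picture. A call takes as long as a camera call. They do not tell look-alikes from the thing itself.
- optics.find_in(query, camera): "pixel" ([row, column] in pixels, amid what is visible of it).
- optics.masks_of(query, camera): "region" (384x512 bool, what is visible of it) and "pixel" ([row, column] in pixels, amid what is visible of it).
- optics.pinpoint(query, camera): "pixel" ([row, column] in pixels: a listed point, or the origin of a listed thing).
The state is a dict: "time": time; "qpos": joint angles; "dq": joint speeds; "effort": joint torques, N m; "tool_pos": TCP position; "tool_rot": TCP orientation; "ft_force": force on the tool from outside, world axes, zero at the start; "torque": the same for the moment, N m; "gripper_width": finger opening in m.
Only numpy, scipy, OpenCV 4.12 (cv2) and the standard library are available. Lean on these libraries where they do the work, as an engineer would, in place of code of your own. Each camera call takes 0.05 s, during which the arm holds its last target. There are 200 camera calls.

## Task

First pick the hollow steel gear housing out of its cradle, turn it mouth-down and lower it gently (no dropping) over the upright post of the fixture until its flange sits flat on the plate. Then take the breaker bar head from its stand, push its square fully home into the square recess of the fixture's captive knob, and with it turn the knob clockwise to its stop so that the dog swings over the housing's flange. Leave the bar head standing in the knob, and do not shift the puck, the coupler or the chrome lever.

Things in the scene. Friction and masses are not known exactly. Their poses are not given: they have to be found in the camera images.
- housing: hollow bottle-shaped steel gear housing, 120 mm long, 0.45 kg, on its side. Origin: on its axis in the plane of the open mouth, +x out of the mouth. From the mouth back: flange dia 100 mm to 8 mm, casing dia 72 to 52 mm, cone to 60 mm, neck dia 50 (grip it 90 to 98 mm from the mouth) to the closed end at 120 mm. Inside: mouth dia 64, neck dia 42 up to 6 mm from the closed end
- cradle: black plastic rest fixed to the bench, 100 x 70 mm, with two vees that hold the housing with its axis level 72 mm above the bench, under the casing and under the neck up to 70 mm from the mouth; no part of the vees stands above 12 mm below the axis. Origin: centre of its underside; +x is the way that the housing's mouth looks
- post_foot (a point): point on the axis of the fixture's upright round aluminium post, at the top face of the fixture's dark steel plate (125 x 225 x 16 mm, fixed), z up. The post is 36 mm in diameter, 100 mm tall above this point, its last 12 mm tapering to 20 mm. Seated, the housing's mouth plane lies at this point
- knob_mouth (a point): centre of the mouth of the captive knob's square recess (24 mm square, 33 mm deep, its top 6 mm flared to 32 mm), on the knob's upright axis, 112 mm from the post's axis, 40 mm above the plate. z up, x and y along the square's sides; x turns with the knob and points along its dog (steel finger 18 mm wide, 72 mm from axis to end, underside 11.5 mm above plate).
- lock_knob (a joint): turn of the captive knob in rad, growing clockwise seen from above: 0 open, 1.2 at its stop, where the dog points at the post over the flange. Stays where it is left; needs about 0.12 N m
- bar_head: nickel-plated breaker bar head, 0.35 kg, upright in its stand. Origin: on its axis at the underside of its round collar (dia 44, 8 mm thick), z up. Below: a 21 mm square 30 mm long (last 6 mm a cone, dia 21 to 14), sides along x and y. Above the collar: a block 44 mm along x, 30 mm along y, from 8 to 54 mm up; grip it across y. Fully home in the knob, the origin is at the recess's mouth
- stand: grey plastic block 75 x 75 x 50 mm fixed to the bench, with a 25 mm square hole in its top in which the bar head stands, collar on the top face. Origin: centre of its underside
- puck: cream ceramic alignment puck, 72 mm in diameter, 24 mm high, loose; origin: centre of its underside. Leave alone
- coupler: violet anodized quick-release coupler, 52 mm in diameter, 62 mm high, loose, upright; origin: centre of its underside. Leave alone
- lever_tip (a point): black ball at the end of the long chrome lever (about 180 mm) on a low grey block at the far side of the bench; about 72 mm above the bench. Leave alone
There are look-alikes about, which are no part of the job. What is meant by the bar_head is not red, and is the smaller of those in its own colour.

How it is judged:
By the outcome, as a careful person would: the job done as asked, in the order asked, and still so for the second after the job is handed in, with the robot touching nothing.
It also fails if it takes over 72 s, if anything falls off the work surface, if the arm or the gripper's body presses on something with over 40 N, if the wrist force passes 120 N, or if a joint passes its speed limit or range.

## Working session

There is one attempt and no reset: what is moved stays moved. The work goes in short steps, Python scripts to look and compute and a shell command to move; the robot and the scene stay as the last step left them, time stands still between calls to the robot, and variables do not carry over. Pictures are saved under pics/ and viewed, about 8 in all and at most 12, crops included, and the job is handed in when it is done.

```bash
mkdir -p pics; cat > h.py <<'E'
import numpy as np, cv2
from scipy.spatial.transform import Rotation as R
from station import sensors, optics, job
def cal(n):
    c=optics.get_calibration(n); return c, R.from_rotvec(np.ravel(c['rvec'])).as_matrix(), np.ravel(c['tvec'])
def cloud(n,d,c):
    # world points for each pixel
    k,Rm,t=c; v,u=np.indices(d.shape); x=(u-k['cx'])/k['fx']; y=(v-k['cy'])/k['fy']
    if n=='wrist':
        r=np.hypot(x,y)+1e-9; s=np.tan(np.minimum(r,1.5))/r; x=x*s; y=y*s
    P=np.stack([x*d,y*d,d],-1)
    return (P-t)@Rm   # R^T(P-t)
def proj(n,p,c):
    k,Rm,t=c; q=np.atleast_2d(p)@Rm.T+t; x=q[:,0]/q[:,2]; y=q[:,1]/q[:,2]
    if n=='wrist':
        r=np.hypot(x,y)+1e-9; s=np.arctan(r)/r; x=x*s;y=y*s
    return np.stack([k['cy']+k['fy']*y,k['cx']+k['fx']*x],-1)
def shot(n):
    c=cal(n); im,d=optics.capture(n); np.savez(f'/tmp/{n}.npz',im=im,d=d); return im,d,cloud(n,d,c),c
def save(im,f,s=1): cv2.imwrite('pics/'+f,cv2.resize(np.ascontiguousarray(im[...,::-1]),None,fx=s,fy=s,interpolation=cv2.INTER_CUBIC))
E
python3 - <<'E'
from h import *
np.set_printoptions(precision=4,suppress=True)
s=sensors.get_state(); print(s)
for n in ['top','scene']:
    im,d,P,c=shot(n); save(im,n+'1.png',1.5)
    print(n,c[0],'campos',-c[1].T@c[2])
    for q in ['housing','cradle','post_foot','knob_mouth','bar_head','stand','puck','coupler','lever_tip']:
        for r in optics.pinpoint(q,n)[:4]:
            p=np.array(r['pixel']); i,j=np.clip(np.round(p).astype(int),0,[383,511]); print(q,round(r['score'],2),p.round(1),P[i,j])
E
```

```text
{'time': 0.0, 'qpos': array([-1.3086,  0.3005,  1.5216,  0.    ,  1.3207, -0.0666]), 'dq': array([-0.0002, -0.0006,  0.0005, -0.0019, -0.0021, -0.0022]), 'effort': array([  0.0005, -54.3504, -36.1797,  -0.0001,   0.004 ,  -0.    ]), 'tool_pos': array([ 0.1775, -0.5203,  0.2447]), 'tool_rot': array([ 0.9644,  1.3479, -0.9632]), 'ft_force': array([-0.0393,  0.4149,  0.009 ]), 'torque': array([ 0.0492, -0.0476, -0.016 ]), 'gripper_width': 0.08584713322073335}
top {'fx': 438.1254927114187, 'fy': 438.1254927114187, 'cx': 259.9183278528272, 'cy': 193.18321408899268, 'rvec': array([ 2.1868, -2.1343,  0.099 ]), 'tvec': array([-0.0364,  0.5833,  1.0592])} campos [ 0.4696 -0.0386  1.1142]
housing 0.81 [171.9  92.4] [0.6166 0.3705 0.1056]
housing 0.56 [218.1 379. ] [ 0.5255 -0.2988  0.1017]
cradle 0.63 [178.3 127. ] [0.606  0.2915 0.0934]
cradle 0.51 [272.6 203.5] [0.3844 0.11   0.0269]
post_foot 0.85 [171.8 264.8] [ 0.6249 -0.034   0.1118]
post_foot 0.7 [273.9 307.9] [ 0.3911 -0.1413  0.0613]
post_foot 0.2 [114.9 286.5] [ 0.7693 -0.0811  0.0834]
knob_mouth 0.96 [185.7 224.9] [0.6007 0.0659 0.0
[... 750 characters left out ...]
  0.9966]
post_foot 0.82 [220.5 260.3] [ 0.6391 -0.055   0.033 ]
post_foot 0.61 [260.1 174.9] [ 0.5672 -0.3279  0.0492]
post_foot 0.6 [189.4 273.2] [0.5879 0.066  0.0371]
post_foot 0.31 [241.  288.4] [ 0.7698 -0.087   0.0834]
knob_mouth 0.93 [186.9 275.4] [0.5877 0.076  0.0385]
bar_head 0.91 [284.8 138.4] [ 0.5515 -0.4428  0.0442]
bar_head 0.82 [246.  166.3] [ 0.5401 -0.3289  0.0917]
bar_head 0.77 [285.2 191.3] [ 0.6719 -0.3582  0.0798]
bar_head 0.74 [201.4 186.1] [ 0.4159 -0.1571  0.0325]
stand 0.93 [257.3 178.4] [ 0.5652 -0.3155  0.0481]
puck 0.57 [155.5 236.7] [0.3837 0.1096 0.0232]
coupler 0.65 [202.2 188.5] [ 0.4243 -0.156   0.0334]
lever_tip 0.88 [242.1 289.5] [ 0.7755 -0.0851  0.0821]
```

View pics/top1.png

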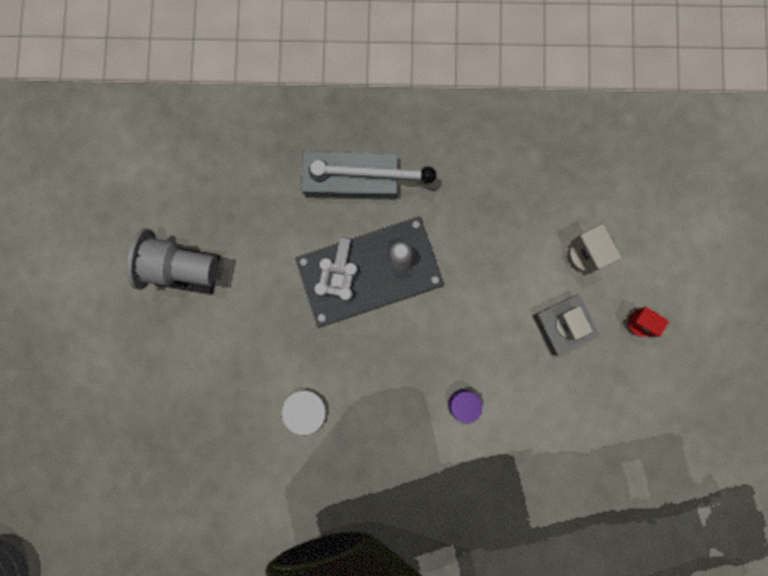

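View pics/scene1.png

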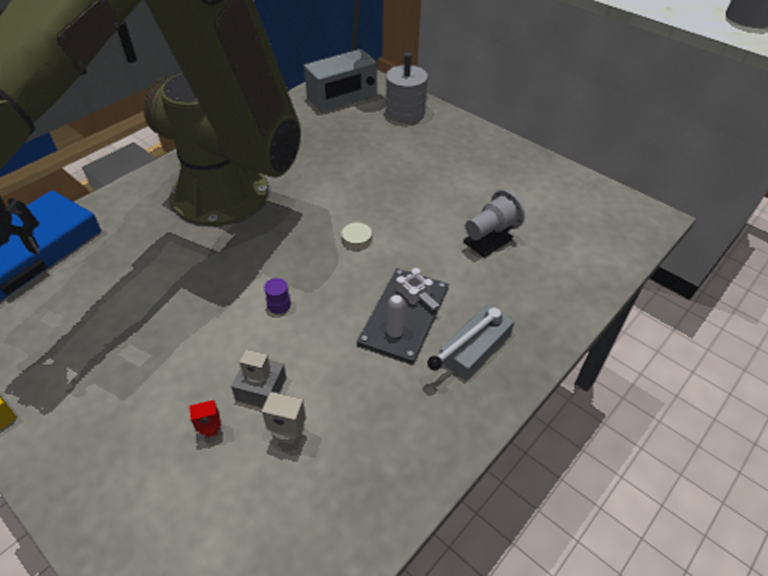

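The top picture shows, at 1.5x scale:
- **Housing:** (265,175), with its mouth pointing left (+y).
- **Knob and post:** knob (280,340), post (250,400).
- **Bar heads:** the nickel one in the stand (320,575), a larger nickel one (247,598) and a red one (322,650). The one in the stand is not red and is the smaller nickel one, so it fits.

Next I measure from the depth clouds, with one crop to confirm the bar head.

```bash
cat > m.py <<'E'
from h import *
np.set_printoptions(precision=4,suppress=True)
s=sensors.get_state(); print('Rtool cols',R.from_rotvec(s['tool_rot']).as_matrix().tolist())
for n in ['top','scene']:
    z=np.load(f'/tmp/{n}.npz'); im,d=z['im'],z['d']; c=cal(n); P=cloud(n,d,c); ok=d>0
    X,Y,Z=P[...,0],P[...,1],P[...,2]
    def box(x0,x1,y0,y1,z0,z1): return P[ok&(X>x0)&(X<x1)&(Y>y0)&(Y<y1)&(Z>z0)&(Z<z1)]
    print('==',n,'table z',[round(float(np.median(box(x-.02,x+.02,y-.02,y+.02,-.03,.03)[:,2])),4) for x,y in [(.45,.3),(.45,0),(.45,-.3),(.7,.25),(.72,-.3)]])
    H=box(.5,.72,.2,.42,.075,.2)
    # axis direction by symmetric cylinder fit of neck + casing points (known radii, z axis 72)
    from scipy.optimize import least_squares
    def prof(p,q):
        x0,y0,th,zz=p; ax=np.array([np.cos(th),np.sin(th)]); v=q[:,:2]-[x0,y0]; t=-(v@ax); l=v@[-ax[1],ax[0]]; r=np.hypot(l,q[:,2]-zz); return t,r
    def res(p):
        t,r=prof(p,H)
        # signed distances to profile approx
        f=np.where(t<8e-3,.05,np.where(t<.052,.036,np.where(t<.060,.036-.011*(t-.052)/.008,.025)))
        e=np.abs(r-f); e=np.minimum(e,np.hypot(np.maximum(0,np.maximum(-t,t-.008)),np.maximum(0,r-.05))+ (r<.036)*1)
        return np.minimum(np.r_[e,np.maximum(0,-t)*1,np.maximum(0,t-.12)],.006)
    best=min((least_squares(res,[x,y,a,.072],x_scale=[.01,.01,.1,.01],diff_step=1e-4) for x in(.61,.62,.63) for y in (.36,.37,.38) for a in(1.4,1.55,1.7)),key=lambda o:o.cost)
    print('housing mouth x,y,th,z',best.x,'rms',np.sqrt(2*best.cost/len(H)))
    for nm,b,zr in [('small',(.48,.59,-.37,-.24),(.085,.125)),('standtop',(.46,.6,-.39,-.22),(.04,.055)),('large',(.58,.72,-.42,-.28),(.07,.14)),('red',(.48,.6,-.48,-.37),(.06,.12))]:
        B=box(*b,*zr)
        if len(B)<20: print(nm,len(B)); continue
        zt=np.percentile(B[:,2],90); T=B[B[:,2]>zt-.004]; r=cv2.minAreaRect((T[:,:2]*1000).astype(np.float32)); print(nm,'ztop',zt,r,len(T))
    K=box(.48,.72,-.16,.18,.0,.03); K=K[(K[:,2]>.010)&(K[:,2]<.022)]; print('plate',np.median(K[:,2]),cv2.minAreaRect((K[:,:2]*1000).astype(np.float32)))
    T=box(.5,.72,-.09,.02,.07,.14); zt=np.percentile(T[:,2],97); T2=T[T[:,2]>zt-.003]; print('post top',zt,T2.mean(0),len(T2),'band',T.mean(0))
    K=box(.5,.72,.0,.15,.045,.075); print('knob high',K.mean(0),np.percentile(K[:,2],[5,50,95]),len(K),cv2.minAreaRect((K[:,:2]*1000).astype(np.float32)))
z=np.load('/tmp/top.npz')['im']; a=cv2.resize(z[130:250,350:460],None,fx=4,fy=4,interpolation=2); b=cv2.resize(z[140:220,190:300],None,fx=4,fy=4,interpolation=2)
w=440; save(np.vstack([a[:,:440],b[:,:440]])[:800],'crop1.png',.75)
E
python3 m.py
```

```text
Rtool cols [[-4.111084881353033e-06, 0.9464199876087983, 0.3229383951122276], [3.3922350447523897e-06, 0.3229383951262972, -0.9464199876068471], [-0.999999999985796, -2.7953299612248905e-06, -4.538106202767178e-06]]
== top table z [-0.0002, 0.0001, 0.0004, 0.0001, 0.0005]
housing mouth x,y,th,z [0.6206 0.3822 1.4293 0.0714] rms 0.0018500750671327864
small ztop 0.10636917207565467 ((532.1126098632812, -310.054443359375), (43.620540618896484, 28.99811553955078), 25.417423248291016) 214
standtop ztop 0.052636159856874594 ((532.3267822265625, -310.43096923828125), (74.85173034667969, 76.33362579345703), 26.81208038330078) 477
large ztop 0.11811985996089945 ((649.646240234375, -342.7162170410156), (59.53786087036133, 41.77546691894531), 27.852657318115234) 392
red ztop 0.08592879243337007 ((538.2716674804688, -432.25933837890625), (44.84199142456055, 29.344066619873047), 58.46888732910156) 206
plate 0.016139811206733183 ((616.6973266601562, 15.775543212890625), (125.49264526367188, 225.30419921875), 20.00580406188965)
post top 0.11814939176348861 [ 0.6349 -0.0362  0.1169] 48 band [ 0.6328
[... 525 characters left out ...]
6.72704315185547, 77.40966796875), 25.861629486083984) 288
large ztop 0.11770149372469181 ((652.7413330078125, -345.57666015625), (60.69748306274414, 42.91084289550781), 27.96221351623535) 313
red ztop 0.08573172370362511 ((541.5003662109375, -433.2837829589844), (43.18299865722656, 31.07416343688965), 54.67344284057617) 156
plate 0.016072646271309877 ((619.267578125, 13.892166137695312), (126.06547546386719, 228.10919189453125), 20.03921127319336)
post top 0.1173778784554033 [ 0.6386 -0.0398  0.1162] 33 band [ 0.6437 -0.0461  0.0995]
knob high [0.6024 0.0645 0.0533] [0.0462 0.0538 0.0586] 218 ((600.5470581054688, 65.85172271728516), (60.79682540893555, 61.36830520629883), 80.70643615722656)
```

View pics/crop1.png

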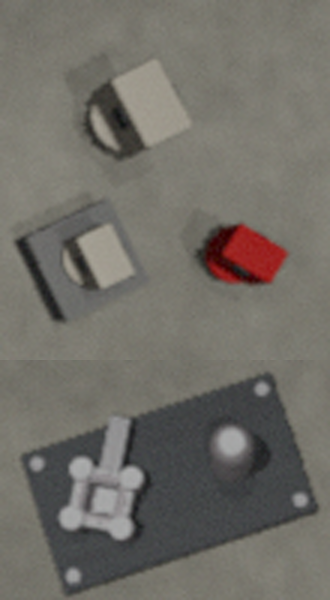

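The crop confirms it: the small nickel head in the stand is 44x30 mm, the big look-alike is 60x42, and the other is red. I take the mean of the two cameras for the estimates. Now I move toward the housing, with one sideways tilt sample to learn the wrist's kinematics.

```bash
python3 -m pendant '[[[0.45,0.85,0,0,0,0.46,0],[0.45,0.85,0,0,0,0.46,0],[0.45,0.85,0,0,0,0.46,0],[0.45,0.85,0,0,0,0.46,0],[0.45,0.85,0,0,0,0.46,0],[0.45,0.85,0,0,0,0.46,0],[0.45,0.85,0,0,0,0.46,0],[0.45,0.85,0,0,0,0.46,0],[0.45,0.85,0,0,0,0.46,0],[0.45,0.85,0,0,0,0.46,0],[0.45,0.85,0,0,0,0.46,0],[0.45,0.85,0,0,0,0.46,0],[0.45,0.85,0,0,0,0.46,0],[0.45,0.85,0,0,0,0.46,0],[0.45,0.85,0,0,0,0.46,0],[0.45,0.85,0,0,0,0.46,0],[0.45,0.85,0,0,0,0.46,0],[0.45,0.85,0,0,0,0.46,0]]] ' 60
cat > st.py <<'E'
from h import *
np.set_printoptions(precision=4,suppress=True)
s=sensors.get_state(); print(s['time'],'q',s['qpos'].tolist(),'p',s['tool_pos'].tolist(),'rv',s['tool_rot'].tolist(),'F',s['ft_force'],'w',s['gripper_width'])
E
python3 st.py
python3 -m pendant '[[[0.45,0.85,0,1,0.5,0.46,0],[0.45,0.85,0,1,0.5,0.46,0],[0.45,0.85,0,1,0.5,0.46,0]]]'; python3 st.py
```

```text
time: 2.5
tool_pos: [0.5021, 0.0935, 0.2454]
tool_rot: [0.323, 1.546, -0.323]
ft_force: [0.2, -1.0, -0.2]
gripper_width: 0.0855
2.5 q [0.11241187758573983, 0.21218978567613894, 1.6308469011456528, -4.2892795557233435e-06, 1.2982139692646197, 0.5239331414039848] p [0.5021164350747177, 0.09351431977630285, 0.24536414635102713] rv [0.32286098397202934, 1.5462596082533477, -0.32269815946186103] F [ 0.1979 -1.0055 -0.1837] w 0.08549163912146066
time: 2.75
tool_pos: [0.5562, 0.1957, 0.246]
tool_rot: [0.433, 1.76, 0.0]
ft_force: [0.2, 0.3, 0.9]
gripper_width: 0.0853
2.75 q [0.1537342322877573, 0.4417036055570031, 1.3572817452837553, 0.3167925172169967, 1.477093362928818, 0.37305256654986724] p [0.5562233217747644, 0.19566525011433644, 0.24603877896834284] rv [0.4330996503508808, 1.7603323454153643, 0.00016395764624019946] F [0.2319 0.3018 0.9347] w 0.08530946654992631
```

```bash
cat > kin.py <<'E'
import numpy as np
from scipy.optimize import least_squares
from scipy.spatial.transform import Rotation as R
D=[([-1.3086,0.3005,1.5216,0,1.3207,-0.0666],[0.1775,-0.5203,0.2447],[0.9644,1.3479,-0.9632]),
([0.112412,0.21219,1.630847,0,1.298214,0.523933],[0.502116,0.093514,0.245364],[0.322861,1.546260,-0.322698]),
([0.153734,0.441704,1.357282,0.316793,1.477093,0.373053],[0.556223,0.195665,0.246039],[0.4331,1.760332,0.000164])]
M=np.array([[0,0,-1],[0,1,0],[1,0,0]],float) # cols tool x,y,z in local
def fk(q,p):
    a1,h,y1,L2,e,L3,d6,y4=p; Y=lambda a:R.from_euler('y',a).as_matrix(); Zr=lambda a:R.from_euler('z',a).as_matrix()
    A=Zr(q[0]); x=A@[a1,y1,h]; A=A@Y(q[1]); x=x+A@[0,0,L2]; A=A@Y(q[2]); x=x+A@[e,0,0]; A=A@Zr(q[3]); x=x+A@[0,y4,L3]; A=A@Y(q[4]); x=x+A@[0,0,d6]; A=A@Zr(q[5])
    return x,A@M
def fit(fix_y=None):
    p0=np.array([.05,.35,.018,.4,0,.4,.25,.018])
    def f(p):
        r=[]
        for q,x,rv in D: r+=list((fk(q,p)[0]-x)*1000)
        return np.r_[r,(p-p0)*.05]
    return least_squares(f,p0)
def ik(x,Rt,p,q0,n=0):
    lo=[-3.03,-.79,.23,-1.04,0,-2.55]; hi=[3.03,2.21,2.52,4.18,3.07,2.55]
    def f(q):
        a,b=fk(q,p); return np.r_[(a-x)*5,(R.from_matrix(b.T@Rt)).as_rotvec()]
    return least_squares(f,np.clip(q0,np.array(lo)+1e-3,np.array(hi)-1e-3),bounds=(lo,hi))
if __name__=='__main__':
    np.set_printoptions(precision=4,suppress=True)
    o=fit(); print(o.x); 
    for q,x,rv in D:
        a,b=fk(q,o.x); print((a-x)*1000,np.linalg.norm(R.from_matrix(b.T@R.from_rotvec(rv).as_matrix()).as_rotvec()))
E
python3 kin.py
```

```text
[-0.0024  0.2113  0.0365  0.4259  0.0323  0.4472  0.2309  0.0001]
[ 0.0136  0.0036 -0.    ] 6.470301641166842e-05
[ 0.0015 -0.014   0.    ] 4.034390782144295e-06
[-0. -0.  0.] 1.0045062025254956e-06
```

```bash
python3 -m pendant '[[[0.4,0.7,0,-1,-0.5,0.46,0],[0.4,0.7,0,-1,-0.5,0.3,0],[0.4,0.7,0,-1,-0.5,0.3,0],[0,0.1,0,0,0,0,0]]]' ; python3 st.py
```

```text
time: 3.08
tool_pos: [0.6036, 0.2872, 0.2444]
tool_rot: [0.108, 1.596, -0.157]
ft_force: [0.1, 0.1, -0.8]
gripper_width: 0.0854
3.0833 q [0.39419077515910006, 0.5963598617428321, 1.1012670182151152, -0.014128664175603139, 1.4844100283801218, 0.5635486145744345] p [0.6036358554582651, 0.2872113658812064, 0.24441232837813795] rv [0.10776392514365021, 1.5960718659378121, -0.1568669610384507] F [ 0.149   0.0739 -0.7737] w 0.08542111342793349
```

```bash
sed -i 's/^M=/D.append(([0.394191,0.59636,1.101267,-0.014129,1.48441,0.563549],[0.603636,0.287211,0.244412],[0.107764,1.596072,-0.156867]))\nM=/' kin.py
cat > plan.py <<'E'
from kin import *
np.set_printoptions(precision=3,suppress=True)
p=fit().x; print(p)
post=np.array([.6368,-.038])
for sg in (1,-1):
  for ang in range(-180,180,20):
    a=np.radians(ang); h=np.array([np.cos(a),np.sin(a),0]); y=np.array([0,0,-1.])*sg; Rt=np.stack([h,y,np.cross(h,y)],1)
    out=[]
    for z in (.11,.25):
        x=np.r_[post,z]+.005*h; best=None
        for q4 in (-.9,.5,1.57,2.5,3.5):
            for q6 in (-2,0,2):
                o=ik(x,Rt,p,[0,.6,1.3,q4,1.2,q6])
                if best is None or o.cost<best.cost: best=o
                if best.cost<1e-8: break
            if best.cost<1e-8: break
        out.append((best.cost,best.x))
    if max(o[0] for o in out)<1e-5: print(sg,ang,*[o[1] for o in out])
    else: print(sg,ang,'no',*['%.1e'%o[0] for o in out])
E
python3 plan.py
```

```text
[-0.     0.221  0.037  0.424  0.041  0.448  0.231  0.   ]
1 -180 no 6.8e-04 1.3e-04
1 -160 no 3.3e-16 4.1e-03
1 -140 no 7.2e-04 1.3e-02
1 -120 no 1.2e-02 3.4e-02
1 -100 no 5.2e-02 7.5e-02
1 -80 no 1.3e-01 1.4e-01
1 -60 no 2.5e-02 3.3e-02
1 -40 [0.15  0.779 1.868 4.053 1.251 1.186] [0.15  0.47  1.901 4.149 1.092 0.941]
1 -20 [0.006 0.732 1.998 3.526 1.187 1.42 ] [0.006 0.389 2.034 3.6   0.905 1.275]
1 0 [-0.181  0.721  2.033  2.947  1.19   1.644] [-0.181  0.367  2.069  2.906  0.879  1.723]
1 20 [-0.348  0.744  1.963  2.396  1.243  1.86 ] [-0.348  0.411  1.998  2.297  1.032  2.095]
1 40 [-0.45   0.802  1.806  1.941  1.36   2.065] [-0.45   0.507  1.838  1.876  1.273  2.321]
1 60 [-0.483  0.89   1.59   1.603  1.546  2.232] [-0.483  0.632  1.62   1.596  1.539  2.46 ]
1 80 [-0.467  1.001  1.337  1.365  1.78   2.353] [-0.467  0.771  1.369  1.41   1.816  2.55 ]
1 100 no 5.5e-17 1.9e-03
1 120 no 1.1e-15 4.3e-03
1 140 no 6.0e-19 3.6e-03
1 160 no 8.1e-06 6.1e-04
-1 -180 no 6.8e-04 2.1e-04
-1 -160 no 8.1e-19 5.2e-03
-1 -140 no 7.2e-04 1.4e-02
-1 -120 no 1.2e-02 3.5e-02
-1 -100 no 5.2e-02 7.8e-02
[... 391 characters left out ...]
48  0.411  1.998  2.297  1.032 -1.047]
-1 40 [-0.45   0.802  1.806  1.941  1.36  -1.077] [-0.45   0.507  1.838  1.876  1.273 -0.82 ]
-1 60 [-0.483  0.89   1.59   1.603  1.546 -0.909] [-0.483  0.632  1.62   1.596  1.539 -0.681]
-1 80 [-0.467  1.001  1.337  1.365  1.78  -0.789] [-0.467  0.771  1.368  1.41   1.816 -0.588]
-1 100 [-0.418  1.127  1.064  1.198  2.043 -0.711] [-0.418  0.918  1.097  1.289  2.1   -0.52 ]
-1 120 [-0.349  1.263  0.779  1.075  2.322 -0.67 ] [-0.349  1.065  0.818  1.22   2.387 -0.466]
-1 140 [-0.267  1.404  0.491  0.965  2.608 -0.677] [-0.267  1.209  0.544  1.196  2.675 -0.415]
-1 160 [-0.178  1.535  0.23   0.733  2.883 -0.855] [-0.178  1.333  0.305  1.198  2.957 -0.378]
```

The wrist model fits to well under a millimetre. The grasp is with the tool down, and the final pose has the tool horizontal at about -12° yaw. Now I descend and grip the neck.

```bash
python3 -m pendant '[[[0.13,0.03,-0.6,0,0,0.15,0],[0,0,-0.7,0,0,0.16,0],[0,0,-0.7,0,0,0,0],[0,0,-0.7,0,0,0,0],[0,0,-0.7,0,0,0,0],[0,0,-0.6,0,0,0,0],[0,0,-0.3,0,0,0,0],[0,0,-0.1,0,0,0,0],[0,0,0,0,0,0,0]]]' 110; python3 st.py
```

```text
time: 3.83
tool_pos: [0.6088, 0.2826, 0.069]
tool_rot: [0.092, 1.601, -0.135]
ft_force: [-0.5, -0.4, 0.2]
gripper_width: 0.0858
3.8333 q [0.3833064416337508, 0.7623350865801604, 1.2504235757525186, -0.010046625104591199, 1.1708004012950217, 0.5313143697086631] p [0.6087573715541272, 0.2826434271452805, 0.06903296655651377] rv [0.09237854945870679, 1.6013556285184156, -0.13463242958555655] F [-0.4844 -0.398   0.1683] w 0.08578924807270347
```

```bash
cat >> st.py <<'E'
T=R.from_rotvec(s['tool_rot']).as_matrix(); print('tool x',T[:,0],'z',T[:,2],'zang',np.arctan2(T[1,2],T[0,2]))
E
python3 st.py | tail -1
python3 - <<'E'
from h import *
im,d,P,c=shot('wrist'); save(im,'w1.png',1.2)
E
```

```text
tool x [-0.0354 -0.0243 -0.9991] z [ 0.9891 -0.1438 -0.0316] zang -0.14436131675247715
```

View pics/w1.png

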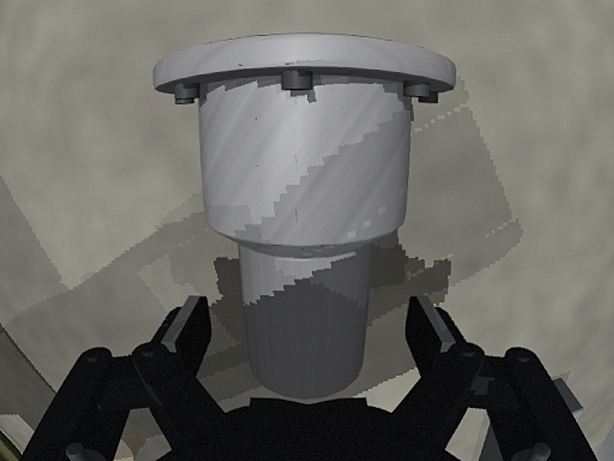

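The wrist view shows the neck centred between the pads (columns 242–370, pads at 207 and 405). I straighten the small tilt, shift +y and close.

```bash
python3 -m pendant '[[[0,0.14,-0.05,0.24,-0.35,0,0],[0,0,0,0,0,0,0],[0,0,0,0,0,0,0.5],[0,0,0,0,0,0,1],[0,0,0,0,0,0,1],[0,0,0,0,0,0,1],[0,0,0,0,0,0,1],[0,0,0,0,0,0,1],[0,0,0,0,0,0,1]]]' 110; python3 st.py
```

```text
time: 4.63
tool_pos: [0.6089, 0.2882, 0.0686]
tool_rot: [0.113, 1.568, -0.113]
ft_force: [-6.5, -3.5, 10.4]
gripper_width: 0.048
4.6333 q [0.3877769784727193, 0.7475227824261346, 1.277080475104448, -0.0003648110839048402, 1.1169456255552137, 0.5317311983385188] p [0.6089122383464918, 0.2881691535712454, 0.068557808560553] rv [0.11269969026680766, 1.5676603220135432, -0.11313103255306188] F [-6.4825 -3.4737 10.3917] w 0.04802526937223399
tool x [ 0.0002 -0.0003 -1.    ] z [ 0.9897 -0.1433  0.0002] zang -0.1437942564848033
```

```bash
python3 -m pendant '[[[0,0,0.2,0,0,0,1],[0,0,0.5,0,0,0,1],[0,0,0.8,0,0,0,1],[0,0,0.8,0,0,0,1],[0,0,0.8,0,0,0,1],[0,0,0.8,0,0,0,1],[0,0,0.8,0,0,0,1],[0,0,0.6,0,0,0,1],[0,0,0.3,0,0,0,1],[0,0,0.1,0,0,0,1]]]'; python3 st.py
cat > path.py <<'E'
from kin import *
from h import sensors
np.set_printoptions(precision=3,suppress=True)
p=fit().x; s=sensors.get_state(); q0=s['qpos']
a=np.radians(-12); h=np.array([np.cos(a),np.sin(a),0]); y=np.array([0,0,-1.]); Rt=np.stack([h,y,np.cross(h,y)],1)
x1=np.r_[.6368,-.038,.27]+.005*h
o=ik(x1,Rt,p,[-.08,.38,2.05,3.25,.88,1.5]); print(o.cost,o.x)
N=40; q1=o.x
pr=[fk(q0,p)[0],fk(q0,p)[1]]
for i in range(1,N+1):
    t=i/N; t=t  # linear
    q=q0+(q1-q0)*t; x,A=fk(q,p)
    w=R.from_matrix(A@pr[1].T).as_rotvec(); g=x-.005*A[:,0]
    print(i,'[%.2f,%.2f,%.2f,%.2f,%.2f,%.2f,1]'%(*((x-pr[0])/.04),*(w/.1)),'p',x,'mouth',g+.094*A[:,1],'lowz %.3f'%(g+.094*A[:,1]-0.05*np.array([0,0,1]))[2], 'dirs',A[:,0])
    pr=[x,A]
E
python3 path.py
```

```text
time: 5.47
tool_pos: [0.609, 0.2883, 0.2974]
tool_rot: [0.114, 1.565, -0.112]
ft_force: [0.6, 0.0, -4.9]
gripper_width: 0.0475
5.4667 q [0.38784384895389906, 0.5614690850523225, 1.0344260919005224, -0.0003122318426760475, 1.5430431636811712, 0.531783575547734] p [0.6090162740836316, 0.2882641779015562, 0.2973573525229981] rv [0.11369267582414021, 1.5653213085207458, -0.11228122694179699] F [ 0.5656  0.0431 -4.8996] w 0.04750762467011811
tool x [ 0.0026  0.0007 -1.    ] z [ 0.9897 -0.1434  0.0024] zang -0.14393279357260966
7.274900728887368e-24 [-0.067  0.327  2.056  3.337  0.822  1.437]
1 [-0.18,0.24,-0.17,0.76,0.33,-0.38,1] p [0.602 0.298 0.291] mouth [0.619 0.39  0.302] lowz 0.252 dirs [-0.029  0.078 -0.997]
2 [-0.17,0.24,-0.13,0.76,0.34,-0.41,1] p [0.595 0.308 0.286] mouth [0.616 0.397 0.304] lowz 0.254 dirs [-0.059  0.155 -0.986]
3 [-0.16,0.24,-0.09,0.75,0.35,-0.43,1] p [0.589 0.317 0.282] mouth [0.615 0.404 0.306] lowz 0.256 dirs [-0.085  0.231 -0.969]
4 [-0.14,0.23,-0.05,0.75,0.37,-0.46,1] p [0.583 0.326 0.28 ] mouth [0.614 0.41  0.309] lowz 0.259 dirs [-0.108  0.307 -0.945]
5 
[... 3811 characters left out ...]
   0.034 0.252] lowz 0.202 dirs [0.969 0.164 0.182]
36 [-0.13,-0.57,-0.29,0.83,0.39,-0.65,1] p [0.679 0.047 0.325] mouth [0.69  0.018 0.237] lowz 0.187 dirs [0.984 0.087 0.154]
37 [-0.17,-0.56,-0.32,0.84,0.37,-0.66,1] p [0.672 0.024 0.313] mouth [0.678 0.002 0.221] lowz 0.171 dirs [0.993 0.01  0.122]
38 [-0.21,-0.55,-0.34,0.84,0.35,-0.67,1] p [0.663 0.002 0.299] mouth [ 0.665 -0.013  0.206] lowz 0.156 dirs [ 0.994 -0.065  0.085]
39 [-0.25,-0.53,-0.36,0.84,0.32,-0.68,1] p [ 0.653 -0.019  0.285] mouth [ 0.652 -0.026  0.191] lowz 0.141 dirs [ 0.989 -0.138  0.044]
40 [-0.29,-0.51,-0.37,0.84,0.30,-0.69,1] p [ 0.642 -0.039  0.27 ] mouth [ 0.637 -0.038  0.176] lowz 0.126 dirs [ 0.978 -0.208 -0.   ]
```

```bash
python3 -m pendant '[[[-0.09,0.12,-0.09,0.38,0.16,-0.19,1],[-0.09,0.12,-0.08,0.38,0.17,-0.19,1],[-0.17,0.24,-0.13,0.76,0.34,-0.41,1],[-0.16,0.24,-0.09,0.75,0.35,-0.43,1],[-0.14,0.23,-0.05,0.75,0.37,-0.46,1],[-0.13,0.22,-0.01,0.74,0.38,-0.48,1],[-0.11,0.21,0.02,0.73,0.39,-0.51,1],[-0.09,0.2,0.05,0.73,0.4,-0.53,1],[-0.06,0.18,0.08,0.72,0.41,-0.55,1],[-0.04,0.16,0.11,0.71,0.43,-0.56,1],[-0.01,0.14,0.13,0.71,0.44,-0.58,1],[0.02,0.11,0.15,0.7,0.45,-0.59,1],[0.04,0.08,0.17,0.7,0.47,-0.6,1],[0.07,0.05,0.18,0.69,0.48,-0.61,1],[0.1,0.01,0.19,0.69,0.49,-0.62,1],[0.12,-0.02,0.2,0.69,0.5,-0.62,1],[0.14,-0.06,0.2,0.69,0.51,-0.63,1],[0.16,-0.1,0.19,0.69,0.52,-0.63,1],[0.18,-0.14,0.19,0.69,0.53,-0.63,1],[0.19,-0.18,0.18,0.69,0.53,-0.63,1]]]'; python3 st.py
```

```text
time: 7.13
tool_pos: [0.6063, 0.3602, 0.3564]
tool_rot: [2.206, 1.868, 0.066]
ft_force: [0.4, 1.0, -4.4]
gripper_width: 0.0477
7.1333 q [0.17114893655568916, 0.4551696464246573, 1.5278975229478935, 1.5936576060455987, 1.199770160995469, 0.9549909514384677] p [0.606259880673802, 0.36015607856107873, 0.35640287244766744] rv [2.2057389450633753, 1.8680685305467088, 0.06603332788774327] F [ 0.3523  1.0406 -4.4476] w 0.04773236062168725
tool x [ 0.1771  0.9761 -0.1258] z [ 0.1944 -0.1599 -0.9678] zang -0.6885440829358481
```

```bash
python3 -m pendant '[[[0.2,-0.22,0.16,0.7,0.54,-0.63,1],[0.21,-0.26,0.14,0.7,0.54,-0.63,1],[0.21,-0.3,0.12,0.71,0.55,-0.63,1],[0.21,-0.34,0.1,0.71,0.55,-0.63,1],[0.21,-0.38,0.07,0.72,0.54,-0.63,1],[0.2,-0.41,0.05,0.73,0.54,-0.63,1],[0.19,-0.44,0.02,0.74,0.54,-0.63,1],[0.17,-0.47,-0.02,0.75,0.53,-0.63,1],[0.15,-0.5,-0.05,0.76,0.52,-0.63,1],[0.12,-0.52,-0.08,0.77,0.51,-0.63,1],[0.1,-0.54,-0.11,0.78,0.5,-0.63,1],[0.06,-0.56,-0.15,0.79,0.49,-0.63,1],[0.03,-0.57,-0.18,0.8,0.47,-0.63,1],[-0.01,-0.58,-0.21,0.81,0.45,-0.64,1],[-0.04,-0.58,-0.24,0.82,0.43,-0.64,1],[-0.08,-0.58,-0.27,0.82,0.41,-0.65,1],[-0.13,-0.57,-0.29,0.83,0.39,-0.65,1],[-0.17,-0.56,-0.32,0.84,0.37,-0.66,1],[-0.21,-0.55,-0.34,0.84,0.35,-0.67,1],[-0.25,-0.53,-0.3,0.84,0.32,-0.68,1]]]'; cat > cor.py <<'E'
from h import *
import sys
np.set_printoptions(precision=4,suppress=True)
a=np.radians(-12); h=np.array([np.cos(a),np.sin(a),0]); y=np.array([0,0,-1.]); Rt=np.stack([h,y,np.cross(h,y)],1)
s=sensors.get_state(); A=R.from_rotvec(s['tool_rot']).as_matrix()
x1=np.r_[.6368,-.038,float(sys.argv[1])]+.005*h
print('shift units',(x1-s['tool_pos'])/.04,'turn units',R.from_matrix(Rt@A.T).as_rotvec()/.1)
E
python3 st.py; python3 cor.py .28
```

```text
time: 8.8
tool_pos: [0.6515, -0.0188, 0.2789]
tool_rot: [-1.643, 0.094, -0.141]
ft_force: [-0.7, -0.4, -3.8]
gripper_width: 0.0476
8.8 q [-0.051082496454060496, 0.3384930824932518, 2.035864251421406, 3.270127426239669, 0.8428046592382186, 1.408239315997856] p [0.6515427182078829, -0.018777421050596068, 0.2788820739739333] rv [-1.643333704247687, 0.09417322052869714, -0.1409780614978243] F [-0.6918 -0.388  -3.7548] w 0.04764402423070388
tool x [ 0.9886 -0.1464  0.035 ] z [ 0.1486  0.9862 -0.0733] zang 1.4212487446321873
shift units [-0.2463 -0.5066  0.0279] turn units [ 0.7845  0.2139 -0.6115]
```

```bash
python3 -m pendant '[[[-0.13,-0.26,0,0.39,0.11,-0.31,1],[-0.12,-0.25,0.03,0.39,0.1,-0.3,1],[0,0,0,0,0,0,1],[0,0,0,0,0,0,1]]]'; python3 st.py; python3 cor.py .28
python3 - <<'E'
from h import *
np.set_printoptions(precision=4,suppress=True)
im,d,P,c=shot('scene'); ok=d>0; X,Y,Z=[P[...,i] for i in range(3)]
# housing axis: fit with known radii, free tilt
m=ok&(abs(X-.64)<.08)&(abs(Y+.04)<.08)&(Z>.18)&(Z<.255); H=P[m]
from scipy.optimize import least_squares
def res(p):
    t=H[:,2]-p[4]; l=np.hypot(H[:,0]-p[0]-p[2]*t,H[:,1]-p[1]-p[3]*t)
    f=np.where(t<.008,.05,.036); return np.minimum(np.minimum(abs(l-.036)+(t<-.002)*.01+(t>.06)*.01,np.where((t>-.002)&(t<.01),abs(l-.05),np.hypot(np.maximum(0,t-.008)*(l>.037),np.maximum(0,l-.05)))),.006)
b=min((least_squares(res,[.638+i,-.04+j,0,0,.185+k],x_scale=[.01,.01,.1,.1,.01],diff_step=1e-4) for i in(-.005,0,.005) for j in(-.005,0,.005) for k in(-.005,0,.005)),key=lambda o:o.cost)
print('n',len(H),'fit',b.x,np.sqrt(2*b.cost/len(H)))
save(im[90:290,130:390],'s2.png',3)
i2,d2,P2,c2=shot('wrist')
E
```

```text
time: 9.13
tool_pos: [0.6425, -0.038, 0.2827]
tool_rot: [-1.571, 0.157, -0.167]
ft_force: [0.6, 0.7, -4.2]
gripper_width: 0.0475
9.1333 q [-0.06600997688751259, 0.3039878964694663, 2.0506389159392775, 3.336766969274015, 0.8004808814006664, 1.4278045218677715] p [0.6424667474215475, -0.037985565495556255, 0.2826662469857239] rv [-1.5706502721395093, 0.1565523523785319, -0.1666727164895701] F [ 0.6141  0.7304 -4.2337] w 0.047501845033629156
tool x [ 0.9789 -0.2042  0.007 ] z [ 0.2042  0.9789 -0.0052] zang 1.3651058692418996
shift units [-0.0194 -0.0263 -0.0667] turn units [ 0.0653  0.0578 -0.0377]
n 792 fit [ 0.6414 -0.0384 -0.0268  0.0293  0.2221] 0.00048616228165191484
```

View pics/s2.png

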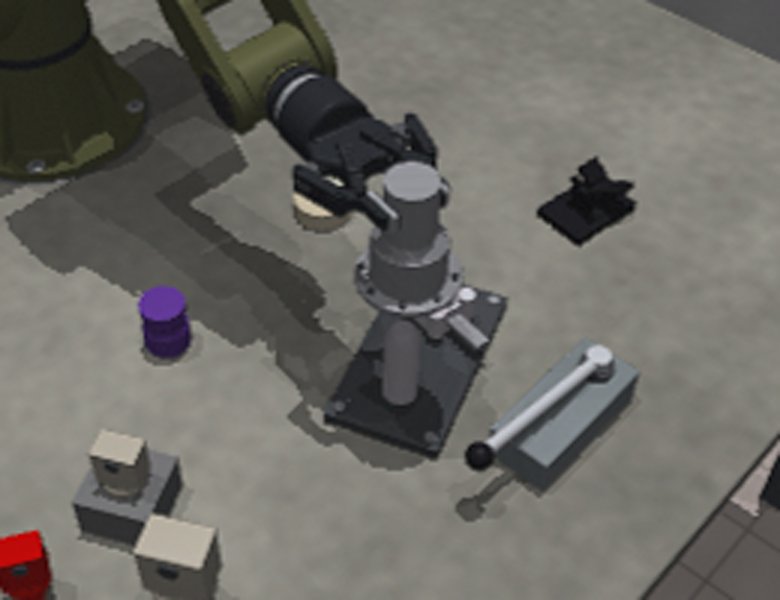

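The scene crop shows the housing mouth-down over the post, with nothing else disturbed. I use the gripped housing's end disc, whose position the robot knows, to find the cameras' bias before lowering.

```bash
cat > bias.py <<'E'
from h import *
np.set_printoptions(precision=4,suppress=True)
s=sensors.get_state(); A=R.from_rotvec(s['tool_rot']).as_matrix(); g=s['tool_pos']-.005*A[:,0]; ax=-A[:,1]; print('grasp pt',g,'up axis',ax)
from scipy.optimize import least_squares
for n in ['scene','top']:
    im,d,P,c=shot(n); ok=d>0; X,Y,Z=[P[...,i] for i in range(3)]
    near=ok&(np.hypot(X-g[0],Y-g[1])<.06)
    D=P[near&(Z>g[2]+.018)&(Z<g[2]+.035)&(np.hypot(X-g[0],Y-g[1])<.03)]
    zt=np.median(D[:,2]); T=D[abs(D[:,2]-zt)<.004]; (cx,cy),r=cv2.minEnclosingCircle((T[:,:2]*1000).astype(np.float32))
    lin=np.c_[T[:,:2]-T[:,:2].mean(0),np.ones(len(T))]; k=np.linalg.lstsq(lin,T[:,2],rcond=None)[0]
    print(n,'disc z',zt,'centroid',T.mean(0),'circ',cx,cy,r,'slope',k[:2],len(T))
    for lo,hi,rad in [(-.078,-.046,.036),(-.015,.02,.025)]:
        C=P[near&(Z>g[2]+lo)&(Z<g[2]+hi)]; C=C[abs(np.hypot(C[:,0]-g[0],C[:,1]-g[1])-rad)<.006]
        if len(C)>60:
            f=lambda p:np.hypot(C[:,0]-p[0],C[:,1]-p[1])-rad
            o=least_squares(f,g[:2],loss='soft_l1',f_scale=.001); print('  cyl',rad,'at z',C[:,2].mean(),o.x,len(C))
    C=P[ok&(np.hypot(X-.638,Y+.039)<.026)&(Z>.03)&(Z<.10)]
    if len(C)>60:
        o=least_squares(lambda p:np.hypot(C[:,0]-p[0],C[:,1]-p[1])-.018,[.637,-.038],loss='soft_l1',f_scale=.001); print('  post',o.x,len(C))
E
python3 bias.py; python3 - <<'E'
# post cylinder from the first scene/top pictures
exec(open('h.py').read())
E
```

```text
grasp pt [ 0.6379 -0.0367  0.283 ] up axis [-0.0068  0.0067  1.    ]
scene disc z 0.30908617273237665 centroid [ 0.6422 -0.0386  0.3093] circ 642.186279296875 -36.88044738769531 26.370847702026367 slope [0.0176 0.0005] 214
  cyl 0.036 at z 0.22109843148908961 [ 0.6415 -0.0375] 217
  cyl 0.025 at z 0.28774418510844185 [ 0.6403 -0.0368] 185
  post [ 0.6377 -0.0378] 177
top disc z 0.30953026078071116 centroid [ 0.6379 -0.0356  0.3095] circ 638.6445922851562 -35.15423583984375 25.235570907592773 slope [ 0.0121 -0.0093] 548
  cyl 0.025 at z 0.29000319629234245 [ 0.6389 -0.0363] 157
```

Both cameras agree, once corrected by the robot's own disc position: post at (0.6345, -0.0373). I align to that and descend in stages.

```bash
sed -i 's/.6368,-.038,/.6345,-.0373,/' cor.py; python3 -m pendant '[[[-0.08,-0.01,-0.07,0.07,0.06,-0.03,1],[0,0,-0.3,0,0,0,1],[0,0,-0.5,0,0,0,1],[0,0,-0.5,0,0,0,1],[0,0,-0.3,0,0,0,1],[0,0,0,0,0,0,1]]]'; python3 st.py|tail -2; python3 cor.py .21
```

```text
time: 9.83
tool_pos: [0.6389, -0.0384, 0.2139]
tool_rot: [-1.563, 0.166, -0.162]
ft_force: [-0.3, 0.1, -5.2]
gripper_width: 0.0473
9.8333 q [-0.06552613475726801, 0.45216719981191805, 2.0705225561664613, 3.317682935346725, 0.95640495982987, 1.4701822063423786] p [0.6389214213616797, -0.038356329957999, 0.21389478442453141] rv [-1.5630679875112592, 0.16629892738763857, -0.1620849452985952] F [-0.2639  0.1365 -5.175 ] w 0.04731969078206532
tool x [ 0.9782 -0.2076 -0.0028] z [0.2076 0.9782 0.0012] zang 1.3616276180951035
shift units [ 0.0117  0.0004 -0.0974] turn units [-0.0175 -0.0251 -0.0027]
```

```bash
python3 -m pendant '[[[0,0,-0.3,0,0,0,1],[0,0,-0.4,0,0,0,1],[0,0,-0.4,0,0,0,1],[0,0,-0.3,0,0,0,1],[0,0,-0.3,0,0,0,1],[0,0,-0.2,0,0,0,1],[0,0,0,0,0,0,1]]]'; python3 st.py|tail -2; python3 cor.py .11
```

```text
time: 10.42
tool_pos: [0.6395, -0.0385, 0.1402]
tool_rot: [-1.563, 0.164, -0.165]
ft_force: [0.2, 0.2, -4.5]
gripper_width: 0.0478
10.4167 q [-0.06561666471846857, 0.6427411788906908, 2.0485310662136644, 3.3009481766067976, 1.1260499977134215, 1.5032298533581339] p [0.6394887958548942, -0.03847483601510963, 0.14020123875393076] rv [-1.5630529285778734, 0.16374641621253477, -0.1649339409470165] F [ 0.1858  0.2256 -4.5342] w 0.04778326862095239
tool x [ 0.9782 -0.2078  0.0006] z [0.2078 0.9782 0.0016] zang 1.3614407797237713
shift units [-0.0025  0.0034 -0.755 ] turn units [-0.014   0.0091 -0.0008]
```

```bash
python3 -m pendant '[[[0,0,-0.2,0,0,0,1],[0,0,-0.2,0,0,0,1],[0,0,-0.15,0,0,0,1],[0,0,-0.08,0,0,0,1],[0,0,-0.04,0,0,0,1],[0,0,0,0,0,0,1]]]'; python3 st.py|tail -2
```

```text
time: 10.92
tool_pos: [0.6396, -0.0385, 0.1141]
tool_rot: [-1.563, 0.163, -0.166]
ft_force: [0.1, 0.1, -5.2]
gripper_width: 0.0477
10.9167 q [-0.06573421447744404, 0.7123195839174544, 2.0328801194877157, 3.2970728492529604, 1.1806262664044607, 1.5127034283803342] p [0.6395710633600814, -0.03854901599552978, 0.1141050480798168] rv [-1.5630103962320285, 0.16276731595365387, -0.16604824409082453] F [ 0.1041  0.109  -5.1813] w 0.04771236474783367
tool x [ 0.9781 -0.2079  0.0019] z [0.2079 0.9781 0.0017] zang 1.3613546705615973
```

```bash
python3 -m pendant '[[[0,0,-0.04,0,0,0,1],[0,0,-0.04,0,0,0,1],[0,0,0,0,0,0,1]]]'; python3 -m pendant '[[[0,0,-0.02,0,0,0,1],[0,0,0,0,0,0,1]]]';  python3 -m pendant '[[[0,0,-0.02,0,0,0,1],[0,0,0,0,0,0,1]]]'
```

```text
time: 11.17
tool_pos: [0.6396, -0.0385, 0.1112]
tool_rot: [-1.563, 0.162, -0.166]
ft_force: [-0.5, -0.1, -4.7]
gripper_width: 0.0471
time: 11.33
tool_pos: [0.6396, -0.0385, 0.1105]
tool_rot: [-1.563, 0.162, -0.166]
ft_force: [1.0, -0.3, -4.3]
gripper_width: 0.048
time: 11.5
tool_pos: [0.6398, -0.0386, 0.1102]
tool_rot: [-1.563, 0.161, -0.168]
ft_force: [0.9, -0.5, -1.5]
gripper_width: 0.0477
```

```bash
python3 -m pendant '[[[0,0,-0.02,0,0,0,1],[0,0,0,0,0,0,1]]]';  python3 -m pendant '[[[0,0,-0.02,0,0,0,1],[0,0,0,0,0,0,1]]]'
```

```text
time: 11.67
tool_pos: [0.6401, -0.0387, 0.11]
tool_rot: [-1.563, 0.16, -0.169]
ft_force: [3.2, -1.1, 3.7]
gripper_width: 0.0478
time: 11.83
tool_pos: [0.6404, -0.0387, 0.1099]
tool_rot: [-1.563, 0.159, -0.17]
ft_force: [3.5, -2.3, 8.1]
gripper_width: 0.0474
```

Seated: about 12 N of push at the expected height. I release and retreat upward.

```bash
python3 -m pendant '[[[0,0,0.01,0,0,0,0.7],[0,0,0,0,0,0,0.4],[0,0,0,0,0,0,0],[0,0,0,0,0,0,0],[0,0,0,0,0,0,0],[0,0,0,0,0,0,0],[0,0,0,0,0,0,0]]]' 
python3 -m pendant '[[[-0.1,0.02,0,0,0,0,0],[-0.2,0.04,0.2,0,0,0,0],[-0.2,0.04,0.5,0,0,0,0],[0,0,0.7,0,0,0,0],[0,0,0.7,0,0,0,0],[0,0,0.7,0,0,0,0],[0,0,0.5,0,0,0,0],[0,0,0.2,0,0,0,0]]]'; python3 st.py; python3 - <<'E'
from h import *
np.set_printoptions(precision=4,suppress=True)
for n in ['top','scene']:
    im,d,P,c=shot(n); ok=d>0; X,Y,Z=[P[...,i] for i in range(3)]
    T=P[ok&(np.hypot(X-.635,Y+.037)<.035)&(Z>.12)&(Z<.16)]; print(n,'end disc',np.median(T[:,2]) if len(T) else None,len(T), T.mean(0))
    F=P[ok&(np.hypot(X-.635,Y+.037)<.055)&(Z>.019)&(Z<.03)]; print(' flange z',np.percentile(F[:,2],[5,25,50,75,95]),len(F))
    save(im[120:260,170:360] if n=='top' else im[120:280,150:350],n+'3.png',3)
E
```

```text
time: 12.42
tool_pos: [0.6395, -0.0385, 0.1083]
tool_rot: [-1.563, 0.163, -0.166]
ft_force: [0.8, 0.2, 0.1]
gripper_width: 0.0854
time: 13.08
tool_pos: [0.6195, -0.0344, 0.2518]
tool_rot: [-1.563, 0.159, -0.169]
ft_force: [0.8, 0.0, 1.1]
gripper_width: 0.0858
13.0833 q [-0.05873167676441951, 0.335064607560942, 2.1178598917105416, 3.3346492433237778, 0.8976773444438981, 1.4508960247266443] p [0.6195315227108287, -0.03444722921086076, 0.25176391424698275] rv [-1.5628723585718223, 0.15916450437560353, -0.169429872448308] F [0.8265 0.042  1.1128] w 0.08579282659138142
tool x [ 0.9782 -0.2078  0.0063] z [0.2078 0.9782 0.0023] zang 1.361496597704691
top end disc 0.1360332154320262 390 [ 0.6357 -0.037   0.1358]
 flange z [0.0203 0.0226 0.0244 0.0262 0.0281] 468
scene end disc 0.1355964885746758 237 [ 0.6424 -0.0425  0.1342]
 flange z [0.0203 0.0225 0.0242 0.0259 0.0283] 260
```

View pics/scene3.png

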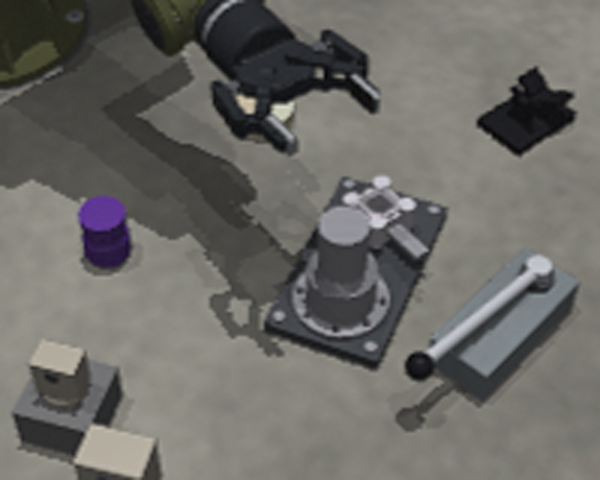

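Seated and upright: end face z = 0.136, which matches 16 + 120 mm. Next I compute the reverse wrist path to tool-down above the bar head.

```bash
cat > path2.py <<'E'
from kin import *
from h import sensors
np.set_printoptions(precision=3,suppress=True)
p=fit().x; s=sensors.get_state(); q0=s['qpos']
za=np.radians(-64.6); z=np.array([np.cos(za),np.sin(za),0]); x=np.array([0,0,-1.]); Rt=np.stack([x,np.cross(z,x),z],1)
o=ik(np.array([.532,-.312,.25]),Rt,p,[-.59,.6,1.1,0,1.5,.54]); print(o.cost,o.x)
N=38; q1=o.x; pr=fk(q0,p)
for i in range(1,N+1):
    t=i/N; q=q0+(q1-q0)*t; x,A=fk(q,p)
    w=R.from_matrix(A@pr[1].T).as_rotvec()
    print(i,'[%.2f,%.2f,%.2f,%.2f,%.2f,%.2f,0]'%(*((x-pr[0])/.04),*(w/.1)),'p',x,'dir',A[:,0])
    pr=(x,A)
E
python3 path2.py
```

```text
9.701902571277522e-22 [-0.59   0.447  1.31  -0.     1.385  0.538]
1 [0.25,0.15,0.32,-0.83,-0.23,0.52,0] p [ 0.63  -0.028  0.263] dir [ 0.987 -0.155  0.042]
2 [0.23,0.16,0.31,-0.84,-0.23,0.50,0] p [ 0.639 -0.022  0.275] dir [ 0.992 -0.1    0.076]
3 [0.20,0.17,0.29,-0.85,-0.24,0.49,0] p [ 0.647 -0.015  0.286] dir [ 0.993 -0.043  0.106]
4 [0.18,0.17,0.26,-0.86,-0.24,0.48,0] p [ 0.654 -0.009  0.297] dir [0.991 0.015 0.131]
5 [0.15,0.17,0.24,-0.86,-0.25,0.48,0] p [ 0.66  -0.002  0.306] dir [0.986 0.074 0.152]
6 [0.13,0.17,0.21,-0.87,-0.25,0.47,0] p [0.665 0.005 0.315] dir [0.977 0.134 0.167]
7 [0.10,0.16,0.18,-0.87,-0.25,0.46,0] p [0.669 0.011 0.322] dir [0.965 0.194 0.177]
8 [0.08,0.16,0.15,-0.88,-0.25,0.46,0] p [0.672 0.018 0.328] dir [0.95  0.253 0.181]
9 [0.06,0.15,0.12,-0.88,-0.25,0.45,0] p [0.675 0.023 0.333] dir [0.933 0.312 0.18 ]
10 [0.04,0.13,0.09,-0.88,-0.25,0.45,0] p [0.676 0.029 0.337] dir [0.913 0.369 0.173]
11 [0.02,0.12,0.06,-0.88,-0.24,0.45,0] p [0.677 0.033 0.339] dir [0.892 0.424 0.16 ]
12 [0.01,0.10,0.03,-0.88,-0.24,0.44,0] p [0.678 0.037 0.34 ] dir [0.868 0.476 0.141]
[... 1666 characters left out ...]
.18,0.41,0] p [ 0.6   -0.135  0.238] dir [ 0.275  0.482 -0.832]
32 [-0.20,-0.58,-0.07,-0.82,0.21,0.40,0] p [ 0.591 -0.158  0.235] dir [ 0.239  0.422 -0.874]
33 [-0.21,-0.61,-0.03,-0.81,0.25,0.38,0] p [ 0.583 -0.182  0.234] dir [ 0.202  0.359 -0.911]
34 [-0.23,-0.63,0.00,-0.80,0.28,0.36,0] p [ 0.574 -0.207  0.234] dir [ 0.164  0.292 -0.942]
35 [-0.24,-0.64,0.04,-0.79,0.32,0.35,0] p [ 0.564 -0.233  0.235] dir [ 0.124  0.221 -0.967]
36 [-0.25,-0.65,0.08,-0.78,0.35,0.32,0] p [ 0.554 -0.259  0.239] dir [ 0.084  0.149 -0.985]
37 [-0.27,-0.66,0.12,-0.77,0.38,0.30,0] p [ 0.543 -0.285  0.243] dir [ 0.043  0.075 -0.996]
38 [-0.28,-0.66,0.16,-0.75,0.42,0.28,0] p [ 0.532 -0.312  0.25 ] dir [-0.  0. -1.]
```

```bash
python3 -m pendant '[[[0.25,0.15,0.32,-0.83,-0.23,0.52,0],[0.23,0.16,0.31,-0.84,-0.23,0.5,0],[0.2,0.17,0.29,-0.85,-0.24,0.49,0],[0.18,0.17,0.26,-0.86,-0.24,0.48,0],[0.15,0.17,0.24,-0.86,-0.25,0.48,0],[0.13,0.17,0.21,-0.87,-0.25,0.47,0],[0.1,0.16,0.18,-0.87,-0.25,0.46,0],[0.08,0.16,0.15,-0.88,-0.25,0.46,0],[0.06,0.15,0.12,-0.88,-0.25,0.45,0],[0.04,0.13,0.09,-0.88,-0.25,0.45,0],[0.02,0.12,0.06,-0.88,-0.24,0.45,0],[0.01,0.1,0.03,-0.88,-0.24,0.44,0],[-0.01,0.08,0,-0.88,-0.23,0.44,0],[-0.02,0.05,-0.03,-0.88,-0.22,0.44,0],[-0.04,0.03,-0.06,-0.88,-0.21,0.44,0],[-0.05,0,-0.08,-0.88,-0.2,0.45,0],[-0.06,-0.03,-0.11,-0.88,-0.18,0.45,0],[-0.07,-0.07,-0.13,-0.88,-0.17,0.45,0],[-0.08,-0.1,-0.15,-0.88,-0.15,0.45,0],[-0.09,-0.14,-0.17,-0.88,-0.13,0.45,0]]]'
python3 -m pendant '[[[-0.1,-0.18,-0.18,-0.87,-0.11,0.45,0],[-0.11,-0.22,-0.19,-0.87,-0.09,0.45,0],[-0.11,-0.26,-0.19,-0.87,-0.06,0.45,0],[-0.12,-0.3,-0.2,-0.86,-0.04,0.45,0],[-0.13,-0.34,-0.19,-0.86,-0.01,0.45,0],[-0.14,-0.38,-0.19,-0.85,0.02,0.45,0],[-0.15,-0.42,-0.18,-0.85,0.05,0.44,0],[-0.16,-0.45,-0.16,-0.84,0.08,0.44,0],[-0.17,-0.49,-0.14,-0.84,0.11,0.43,0],[-0.18,-0.52,-0.12,-0.83,0.15,0.42,0],[-0.19,-0.55,-0.1,-0.82,0.18,0.41,0],[-0.2,-0.58,-0.07,-0.82,0.21,0.4,0],[-0.21,-0.61,-0.03,-0.81,0.25,0.38,0],[-0.23,-0.63,0,-0.8,0.28,0.36,0],[-0.24,-0.64,0.04,-0.79,0.32,0.35,0],[-0.25,-0.65,0.08,-0.78,0.35,0.32,0],[-0.27,-0.66,0.12,-0.77,0.38,0.3,0],[-0.28,-0.66,0.16,-0.75,0.42,0.28,0],[0,0,0,0,0,0,0],[0,0,0,0,0,0,0]]]'
cat > cor2.py <<'E'
from h import *
import sys
np.set_printoptions(precision=4,suppress=True)
def cor(x,y,zz,zdeg):
    za=np.radians(zdeg); z=np.array([np.cos(za),np.sin(za),0]); xx=np.array([0,0,-1.]); Rt=np.stack([xx,np.cross(z,xx),z],1)
    s=sensors.get_state(); A=R.from_rotvec(s['tool_rot']).as_matrix()
    print('q',s['qpos'],'shift units',(np.array([x,y,zz])-s['tool_pos'])/.04,'turn units',R.from_matrix(Rt@A.T).as_rotvec()/.1)
if __name__=='__main__': cor(*map(float,sys.argv[1:]))
E
python3 cor2.py .532 -.312 .18 -64.6
python3 - <<'E'
from h import *
np.set_printoptions(precision=4,suppress=True)
im,d,P,c=shot('wrist'); ok=d>0; X,Y,Z=[P[...,i] for i in range(3)]
B=P[ok&(abs(X-.532)<.06)&(abs(Y+.312)<.06)&(Z>.09)&(Z<.12)]; zt=np.median(B[:,2]); T=B[abs(B[:,2]-zt)<.003]; print(len(T),zt,cv2.minAreaRect((T[:,:2]*1000).astype(np.float32)))
save(im,'w2.png',1.2)
E
```

```text
time: 14.85
tool_pos: [0.6603, 0.0307, 0.3068]
tool_rot: [2.669, 1.252, -0.193]
ft_force: [-0.5, 0.4, 0.5]
gripper_width: 0.0853
time: 16.52
tool_pos: [0.5308, -0.3107, 0.246]
tool_rot: [0.88, 1.391, -0.876]
ft_force: [-0.7, -0.3, -0.1]
gripper_width: 0.0853
q [-0.5901  0.448   1.3177  0.0026  1.38    0.5379] shift units [ 0.0305 -0.0322 -1.6497] turn units [-0.0437 -0.0197  0.0098]
1409 0.1041947574956002 ((532.341064453125, -311.5678405761719), (43.766727447509766, 29.910884857177734), 26.386287689208984)
```

View pics/w2.png

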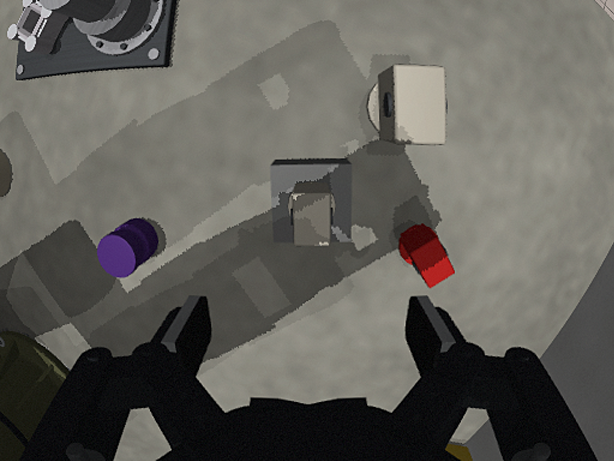

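The wrist camera gives the bar head at (0.5323, -0.3116), angle 26°, size 44x30 and top z 0.104, all as expected. In the picture it is at (218,312), with the red and large ones well clear. I descend and grip it.

```bash
python3 -m pendant '[[[0.02,-0.02,-0.4,-0.04,-0.02,0.1,0],[0.02,0,-0.8,0,0,0.01,0],[0,0,-0.8,0,0,0,0],[0,0,-0.8,0,0,0,0],[0,0,-0.6,0,0,0,0],[0,0,-0.5,0,0,0,0],[0,0,-0.2,0,0,0,0],[0,0,0,0,0,0,0]]]' 100; python3 cor2.py .5323 -.3116 .080 -64
```

```text
time: 17.23
tool_pos: [0.5319, -0.3104, 0.0814]
tool_rot: [0.869, 1.391, -0.868]
ft_force: [0.1, -0.5, 0.6]
gripper_width: 0.0855
q [-0.5877  0.6161  1.4677  0.0002  1.0586  0.5285] shift units [ 0.0093 -0.0305 -0.034 ] turn units [-0.0057 -0.0059 -0.0069]
```

```bash
python3 -m pendant '[[[0,0,-0.05,0,0,0,0],[0,0,0,0,0,0,0.5],[0,0,0,0,0,0,1],[0,0,0,0,0,0,1],[0,0,0,0,0,0,1],[0,0,0,0,0,0,1],[0,0,0,0,0,0,1],[0,0,0,0,0,0,1],[0,0,0,0,0,0,1]]]' 100; python3 cor2.py .5323 -.3116 .080 -64
```

```text
time: 17.98
tool_pos: [0.5331, -0.3119, 0.0829]
tool_rot: [0.867, 1.385, -0.868]
ft_force: [-1.0, -0.0, 6.5]
gripper_width: 0.0287
q [-0.5885  0.6146  1.466  -0.0008  1.0552  0.5281] shift units [-0.0196  0.0087 -0.0729] turn units [ 0.0382  0.0441 -0.0081]
```

```bash
python3 -m pendant '[[[0,0,0.15,0,0,0,1],[0,0,0.3,0,0,0,1],[0,0,0.5,0,0,0,1],[0,0,0.7,0,0,0,1],[0,0,0.8,0,0,0,1],[0,0,0.8,0,0,0,1],[0,0,0.5,0,0,0,1],[0,0,0.25,0,0,0,1]]]'
python3 -m pendant '[[[0,0.3,0,0,0,0.3,1],[0.1,0.7,0,0,0,0.7,1],[0.13,0.8,0,0,0,0.8,1],[0.13,0.8,0,0,0,0.8,1],[0.13,0.8,0,0,0,0.8,1],[0.13,0.8,0,0,0,0.8,1],[0.13,0.8,0,0,0,0.8,1],[0.13,0.8,0,0,0,0.8,1],[0.13,0.8,0,0,0,0.8,1],[0.13,0.8,0,0,0,0.8,1],[0.13,0.8,0,0,0,0.8,1],[0.13,0.7,0,0,0,0.7,1],[0,0.2,0,0,0,0.2,1],[0,0,0,0,0,0,1],[0,0,0,0,0,0,1]]]'; python3 cor2.py .5965 .0674 .20 -9.5
python3 - <<'E'
from h import *
np.set_printoptions(precision=4,suppress=True)
im,d,P,c=shot('wrist'); ok=d>0; X,Y,Z=[P[...,i] for i in range(3)]
save(im,'w3.png',1.2); np.save('/tmp/P.npy',P)
B=P[ok&(abs(X-.5965)<.06)&(abs(Y-.0674)<.06)&(Z>.048)&(Z<.065)]; print('knob',len(B),np.percentile(B[:,2],[10,50,90]),cv2.minAreaRect((B[:,:2]*1000).astype(np.float32)))
for q in ['knob_mouth','housing','bar_head']:
  for r in optics.pinpoint(q,'wrist')[:2]:
    i,j=np.round(r['pixel']).astype(int); print(q,round(r['score'],2),r['pixel'],P[i,j],'top')
E
```

```text
time: 18.65
tool_pos: [0.5332, -0.312, 0.2463]
tool_rot: [0.866, 1.381, -0.868]
ft_force: [0.2, -0.7, -3.3]
gripper_width: 0.029
time: 19.9
tool_pos: [0.5882, 0.0524, 0.241]
tool_rot: [0.162, 1.562, -0.161]
ft_force: [-0.5, -0.4, -3.0]
gripper_width: 0.0289
q [0.0268 0.3924 1.4074 0.0004 1.3392 0.2325] shift units [ 0.2085  0.3742 -1.024 ] turn units [-0.0047  0.0258  0.3999]
knob 1958 [0.0505 0.0554 0.0569] ((597.2857055664062, 67.16487121582031), (61.59358215332031, 59.38587951660156), 80.53483581542969)
knob_mouth 0.7 [155.7, 263.0] [0.5981 0.064  0.0232] top
housing 0.79 [224.9, 305.5] [ 0.6301 -0.0106  0.0744] top
bar_head 0.94 [234.3, 255.2] [0.5913 0.0747 0.2524] top
```

View pics/w3.png

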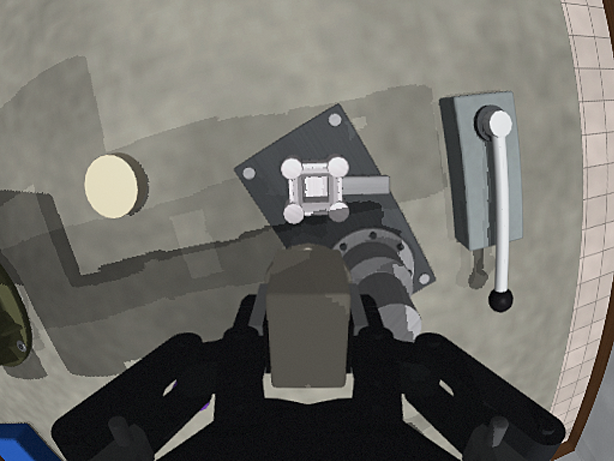

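The wrist view shows the knob at (185,315), dog pointing right and square at about -9.5°. All three cameras agree within about 1 mm on the knob centre, (0.597, 0.0672). I align above it.

```bash
python3 -m pendant '[[[0.11,0.19,-0.2,0,0.02,0.2,1],[0.11,0.18,-0.5,0,0,0.2,1],[0,0,-0.7,0,0,0,1],[0,0,-0.6,0,0,0,1],[0,0,-0.4,0,0,0,1],[0,0,-0.25,0,0,0,1],[0,0,0,0,0,0,1],[0,0,0,0,0,0,1]]]'; python3 cor2.py .597 .0672 .119 -9.5; python3 - <<'E'
from h import *
np.set_printoptions(precision=4,suppress=True)
from scipy.optimize import least_squares
s=sensors.get_state(); print(s['tool_pos'])
for n in ['top','scene']:
    im,d,P,c=shot(n); ok=d>0; X,Y,Z=[P[...,i] for i in range(3)]
    K=P[ok&(np.hypot(X-.598,Y-.067)<.05)&(Z>.048)&(Z<.064)]; print(n,len(K))
    if n=='scene':
        save(im[130:250,210:350],'s4.png',4)
        C=P[ok&(np.hypot(X-.598,Y-.067)<.03)&(Z>.103)&(Z<.109)]; print('collar pts',len(C))
        if len(C)>15: print(least_squares(lambda p:np.hypot(C[:,0]-p[0],C[:,1]-p[1])-.022,[.597,.067],loss='soft_l1',f_scale=.001).x)
E
```

```text
time: 20.77
tool_pos: [0.5979, 0.0671, 0.1363]
tool_rot: [0.131, 1.564, -0.13]
ft_force: [0.4, 0.5, -2.8]
gripper_width: 0.0285
q [0.0506 0.517  1.4816 0.0008 1.1403 0.2163] shift units [-0.0213  0.0032 -0.4322] turn units [-0.0088  0.0259  0.0028]
[0.5979 0.0671 0.1363]
top 4
scene 155
collar pts 11
```

View pics/s4.png

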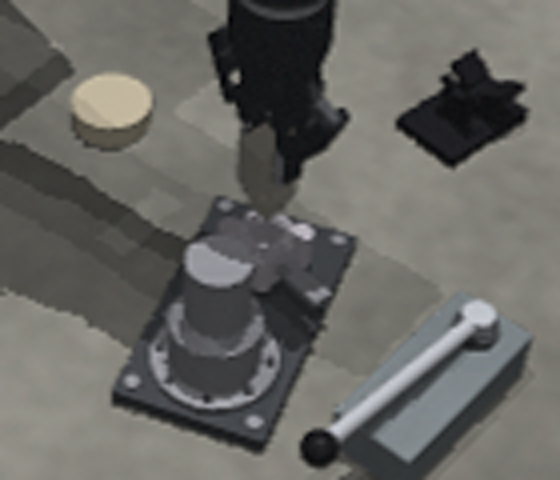

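The bar head hangs over the knob's recess in the scene crop, near (225,265). I lower it in small steps while watching the force.

```bash
python3 -m pendant '[[[-0.02,0,-0.2,0,0.02,0,1],[0,0,-0.15,0,0,0,1],[0,0,-0.1,0,0,0,1],[0,0,0,0,0,0,1]]]'; python3 -m pendant '[[[0,0,-0.1,0,0,0,1],[0,0,-0.1,0,0,0,1],[0,0,0,0,0,0,1]]]'; python3 cor2.py .597 .0672 .089 -9.5
```

```text
time: 21.2
tool_pos: [0.5963, 0.067, 0.1169]
tool_rot: [0.131, 1.568, -0.13]
ft_force: [-0.1, -0.2, -3.3]
gripper_width: 0.0293
time: 21.45
tool_pos: [0.5965, 0.0671, 0.1092]
tool_rot: [0.131, 1.567, -0.13]
ft_force: [-0.2, 0.2, -3.1]
gripper_width: 0.0288
q [0.0506 0.5488 1.5024 0.0009 1.0909 0.2163] shift units [ 0.0125  0.0033 -0.5056] turn units [-0.0079 -0.0051  0.0032]
```

```bash
python3 -m pendant '[[[0,0,-0.1,0,0,0,1],[0,0,-0.1,0,0,0,1],[0,0,0,0,0,0,1]]]';  python3 -m pendant '[[[0,0,-0.1,0,0,0,1],[0,0,-0.08,0,0,0,1],[0,0,0,0,0,0,1]]]'; python3 -m pendant '[[[0,0,-0.06,0,0,0,1],[0,0,-0.03,0,0,0,1],[0,0,0,0,0,0,1]]]'; python3 cor2.py .597 .0672 .089 -9.5
```

```text
time: 21.7
tool_pos: [0.5968, 0.067, 0.1014]
tool_rot: [0.131, 1.566, -0.13]
ft_force: [1.4, -0.7, -5.2]
gripper_width: 0.0289
time: 21.95
tool_pos: [0.5968, 0.067, 0.0943]
tool_rot: [0.131, 1.566, -0.13]
ft_force: [2.8, -1.0, -6.0]
gripper_width: 0.0285
time: 22.2
tool_pos: [0.5968, 0.0671, 0.0911]
tool_rot: [0.131, 1.566, -0.13]
ft_force: [2.9, -0.0, -4.9]
gripper_width: 0.029
q [0.0506 0.5727 1.5126 0.0009 1.0556 0.2163] shift units [ 0.004   0.0033 -0.0524] turn units [-0.0079  0.0068  0.003 ]
```

```bash
python3 -m pendant '[[[0,0,-0.03,0,0,0,1],[0,0,0,0,0,0,1]]]'; python3 -m pendant '[[[0,0,-0.03,0,0,0,1],[0,0,0,0,0,0,1]]]';  python3 -m pendant '[[[0,0,-0.03,0,0,0,1],[0,0,0,0,0,0,1]]]'; python3 st.py | head -1
```

```text
time: 22.37
tool_pos: [0.5968, 0.0671, 0.09]
tool_rot: [0.131, 1.566, -0.13]
ft_force: [2.4, -0.3, -4.5]
gripper_width: 0.029
time: 22.53
tool_pos: [0.5968, 0.0671, 0.0889]
tool_rot: [0.131, 1.566, -0.13]
ft_force: [2.9, -0.0, -4.2]
gripper_width: 0.029
time: 22.7
tool_pos: [0.597, 0.0671, 0.0888]
tool_rot: [0.131, 1.566, -0.13]
ft_force: [-2.1, -1.4, 8.9]
gripper_width: 0.0288
22.7 q [0.050640287108055154, 0.575861042580888, 1.5138113883990691, 0.0008965079044335878, 1.0507730976361653, 0.21631050075171143] p [0.5969518309967693, 0.06708245093383063, 0.08875294680182663] rv [0.13114736391886325, 1.5658235128942313, -0.12969480319167898] F [-2.085  -1.4402  8.8858] w 0.028779976243049104
```

Fully home: z matches to 0.1 mm and contact was felt. I turn clockwise, about 9° of square play first, then on to the stop.

```bash
sed -i "s/'w',s/'T',s['torque'],'w',s/" st.py; python3 -m pendant '[[[0,0,0,0,0,-0.3,1],[0,0,0,0,0,-0.6,1],[0,0,0,0,0,-0.6,1],[0,0,0,0,0,-0.6,1],[0,0,0,0,0,-0.6,1],[0,0,0,0,0,-0.6,1],[0,0,0,0,0,-0.4,1],[0,0,0,0,0,0,1]]]'; python3 st.py;  python3 -m pendant '[[[0,0,0,0,0,-0.6,1],[0,0,0,0,0,-0.6,1],[0,0,0,0,0,-0.6,1],[0,0,0,0,0,-0.6,1],[0,0,0,0,0,-0.6,1],[0,0,0,0,0,-0.6,1],[0,0,0,0,0,-0.4,1],[0,0,0,0,0,0,1]]]'; python3 st.py
```

```text
time: 23.37
tool_pos: [0.5973, 0.0671, 0.0888]
tool_rot: [0.423, 1.527, -0.421]
ft_force: [0.4, -0.2, 6.8]
gripper_width: 0.0289
23.3667 q [0.05076054995878653, 0.5758750376313707, 1.5137469444609861, 0.0005259599275868782, 1.0494812159856977, 0.5892437124919883] p [0.5972748558150469, 0.067096671807848, 0.08876881283567511] rv [0.4230335910061713, 1.5270189787459567, -0.42110448638705433] F [ 0.4198 -0.1708  6.768 ] T [-0.0175  0.1091 -0.142 ] w 0.028925761804092426
tool x [ 0.0025  0.0006 -1.    ] z [ 0.8584 -0.5131  0.0018] zang -0.5387461346433423
time: 24.03
tool_pos: [0.5973, 0.0673, 0.0888]
tool_rot: [0.734, 1.442, -0.731]
ft_force: [0.8, 1.0, 5.8]
gripper_width: 0.0292
24.0333 q [0.051129500680331, 0.5758065164822191, 1.5137479926598123, 0.0005216488459126686, 1.0491164819421779, 0.9895855557849351] p [0.5973427250992249, 0.06732088842760854, 0.08880976314375093] rv [0.7335167326736195, 1.4415140160402327, -0.7305302159193597] F [0.8464 0.9741 5.7808] T [ 0.2672 -0.0756 -0.0728] w 0.02924841968196876
tool x [ 0.0029  0.0006 -1.    ] z [ 0.5908 -0.8068  0.0012] zang -0.9387170000504326
```

```bash
python3 -m pendant '[[[0,0,0,0,0,-0.6,1],[0,0,0,0,0,-0.6,1],[0,0,0,0,0,-0.6,1],[0,0,0,0,0,-0.6,1],[0,0,0,0,0,-0.6,1],[0,0,0,0,0,-0.4,1],[0,0,0,0,0,0,1]]]'; python3 st.py|grep -o 'T .*\|zang.*';  python3 -m pendant '[[[0,0,0,0,0,-0.3,1],[0,0,0,0,0,-0.3,1],[0,0,0,0,0,0,1]]]'; python3 st.py|grep -o 'T .*\|zang.*'
```

```text
time: 24.62
tool_pos: [0.5979, 0.0671, 0.0888]
tool_rot: [0.993, 1.33, -0.989]
ft_force: [4.8, 0.3, 3.1]
gripper_width: 0.0287
T [ 0.0571 -1.0584 -0.0217] w 0.028705207857638537
zang -1.2787290227857175
time: 24.87
tool_pos: [0.598, 0.0671, 0.0888]
tool_rot: [1.038, 1.307, -1.033]
ft_force: [5.3, 0.4, 3.5]
gripper_width: 0.0286
T [-0.0081 -1.1114  0.0864] w 0.028602659092052462
zang -1.3379103059616866
```

```bash
for i in 1 2 3; do python3 -m pendant '[[[0,0,0,0,0,-0.3,1],[0,0,0,0,0,-0.2,1],[0,0,0,0,0,0,1]]]' | grep -o 'ft.*'; python3 st.py|grep -o 'p \[.*\]  *rv\|T .*\|zang.*'; done
```

```text
ft_force: [5.2, -0.3, 2.6]
p [0.5979871691965417, 0.06707264314931527, 0.08887761032426361] rv
T [ 0.0124 -1.1075  0.0858] w 0.02857277398953612
zang -1.3873305535119482
ft_force: [6.5, 0.1, 2.8]
p [0.5980968387968533, 0.06715074001934086, 0.08888533662110307] rv
T [ 0.0618 -1.3597  0.7143] w 0.028748665092448267
zang -1.4363664694268024
ft_force: [7.8, 0.3, 1.7]
p [0.5980983205299363, 0.06717125307836787, 0.08887312394881085] rv
T [-0.0022 -1.3781  1.6092] w 0.029023080456784006
zang -1.4848643499500507
```

The torque climbs to 1.6 N m at zang -1.48: that is the stop (1.26 rad turned less about 0.16 of play, as expected). I ease the wind-up, release and lift clear.

```bash
python3 -m pendant '[[[0,0,0.03,0,0,0.45,1],[0,0,0,0,0,0,1]]]'; python3 st.py|grep -o 'T .*\|zang.*'; python3 -m pendant '[[[0,0,0,0,0,0,0.6],[0,0,0,0,0,0,0.3],[0,0,0,0,0,0,0],[0,0,0,0,0,0,0],[0,0,0,0,0,0,0],[0,0,0,0,0,0,0],[0,0,0,0,0,0,0]]]' ; python3 -m pendant '[[[0,0,0.2,0,0,0,0],[0,0,0.5,0,0,0,0],[0,0,0.8,0,0,0,0],[0,0,0.8,0,0,0,0],[0,0,0.8,0,0,0,0],[-0.3,0,0.6,0,0,0,0],[-0.6,0.2,0.2,0,0,0,0],[-0.7,0.3,0,0,0,0,0],[-0.7,0.3,0,0,0,0,0],[-0.7,0.3,0,0,0,0,0],[-0.7,0.3,0,0,0,0,0],[0,0,0,0,0,0,0]]]'
cat > chk.py <<'E'
from h import *
np.set_printoptions(precision=4,suppress=True)
z0=None
for n in ['top','scene']:
    im,d,P,c=shot(n); ok=d>0; X,Y,Z=[P[...,i] for i in range(3)]
    b=np.array([.597,.0672])
    T=P[ok&(np.hypot(X-b[0],Y-b[1])<.04)&(Z>.1)&(Z<.13)]; print(n,'bar top z',np.median(T[:,2]) if len(T) else None,cv2.minAreaRect((T[:,:2]*1000).astype(np.float32)) if len(T)>5 else '')
    D=P[ok&(np.hypot(X-b[0],Y-b[1])>.048)&(np.hypot(X-b[0],Y-b[1])<.076)&(Z>.028)&(Z<.05)]; print(' dog pts',len(D)); 
    if len(D): m=np.median(D,0); print('  dog med',m,'angle',np.degrees(np.arctan2(m[1]-b[1],m[0]-b[0])))
    T=P[ok&(np.hypot(X-.635,Y+.037)<.035)&(Z>.125)&(Z<.15)]; print(' housing end',T.mean(0),np.median(T[:,2]))
    for nm,x,y,zl,zh,r in [('puck',.387,.114,.018,.03,.05),('coupler',.397,-.138,.055,.07,.04),('lever',.773,-.084,.06,.1,.03)]:
        Q=P[ok&(np.hypot(X-x,Y-y)<r)&(Z>zl)&(Z<zh)]; print(' ',nm,Q.mean(0),len(Q))
    if n=='scene': save(im[110:290,150:350],'s5.png',4)
    else: save(im[120:240,170:330],'t5.png',4)
E
python3 chk.py
```

```text
time: 25.78
tool_pos: [0.5979, 0.0672, 0.089]
tool_rot: [1.113, 1.266, -1.108]
ft_force: [11.1, 1.1, -7.0]
gripper_width: 0.0285
T [ 0.165  -2.1925  0.4392] w 0.02848405849320769
zang -1.438025028745794
time: 26.37
tool_pos: [0.5968, 0.0671, 0.0889]
tool_rot: [1.113, 1.267, -1.113]
ft_force: [0.5, -0.2, 0.1]
gripper_width: 0.0858
time: 27.37
tool_pos: [0.4454, 0.1245, 0.2458]
tool_rot: [1.112, 1.268, -1.111]
ft_force: [0.3, -0.6, 0.0]
gripper_width: 0.0857
top bar top z 0.10966609302880254 ((596.4822387695312, 68.01155853271484), (44.39418029785156, 33.08211898803711), 4.863245964050293)
 dog pts 72
  dog med [0.6179 0.0108 0.037 ] angle -69.70059561336747
 housing end [ 0.6359 -0.037   0.1361] 0.13622074435071643
  puck [0.3803 0.1072 0.0237] 481
  coupler [ 0.3978 -0.1463  0.0617] 349
  lever [ 0.7665 -0.0746  0.0798] 134
scene bar top z 0.10929272989119604 ((600.6295776367188, 65.08541107177734), (43.95423889160156, 32.33561706542969), 7.490771293640137)
 dog pts 4
  dog med [0.6247 0.0235 0.0371] angle -57.65226464722462
 housing end [ 0.6417 -0.0413  0.135 ] 0.13548994880078458
  puck [0.3839 0.1123 0.0236] 236
  coupler [ 0.4022 -0.1496  0.0617] 161
  lever [ 0.7732 -0.0795  0.0789] 98
```

View pics/t5.png

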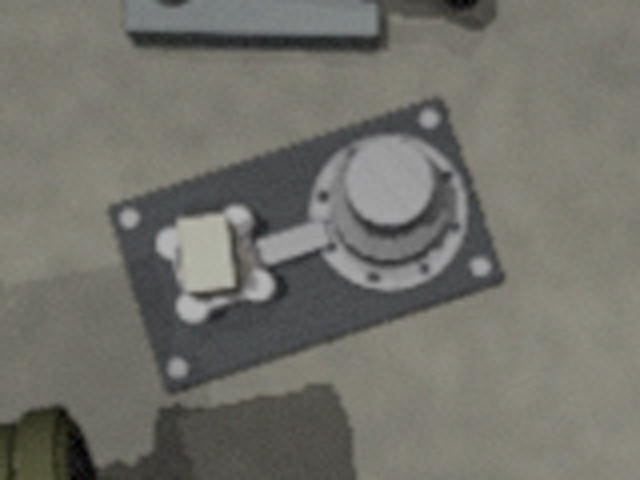

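The top crop shows the dog at (243,290) over the flange, pointing at the post (-69.7°; the post direction is -70°). The bar head is standing with its top at 0.1095 m, fully home being 0.110. One last comparison of the puck, coupler and lever with the first pictures, then hand in.

```bash
python3 - <<'E'
from h import *
for n,pts in [('top',{'puck':(271,202),'coupler':(271,308),'lever_tip':(114,286)}),('scene',{'puck':(157,237),'coupler':(197,185),'lever_tip':(241,289)})]:
    a=cv2.imread(f'pics/{n}1.png'); b=cv2.resize(np.ascontiguousarray(np.load(f'/tmp/{n}.npz')['im'][...,::-1]),None,fx=1.5,fy=1.5,interpolation=cv2.INTER_CUBIC)
    for k,(r,c) in pts.items():
        r,c=int(r*1.5),int(c*1.5); t=a[r-30:r+30,c-30:c+30]; w=b[r-42:r+42,c-42:c+42]
        m=cv2.matchTemplate(w,t,cv2.TM_CCOEFF_NORMED); _,v,_,l=cv2.minMaxLoc(m); print(n,k,'shift px(1.5x)',l[0]-12,l[1]-12,'corr %.2f'%v)
print(job.sign_off())
E
```

```text
top puck shift px(1.5x) 8 -9 corr 0.61
top coupler shift px(1.5x) 0 0 corr 0.99
top lever_tip shift px(1.5x) 0 0 corr 0.99
scene puck shift px(1.5x) 0 0 corr 0.68
scene coupler shift px(1.5x) 0 0 corr 0.86
scene lever_tip shift px(1.5x) 0 0 corr 0.96
the job is handed in; nothing more can be done
None
```

The job is handed in at about 28 s of robot time, well under the 72 s limit. The housing is seated and locked, and the bar head is left standing in the knob. No verdict was reported.

- **Housing:** I gripped it by the neck, turned it mouth-down and lowered it until it pressed on the plate with about 12 N before I let go. Its closed end sits at 136 mm, which is the 16 mm plate plus the 120 mm housing, so the flange is flat on the plate.
- **Bar head:** I used the small nickel one from the stand. It went fully home in the knob, with its top at 109.5 mm against an expected 110 mm.
- **Knob:** I turned it clockwise to its stop, where the torque rose to about 1.6 N m. The dog points at -69.7° (the post lies at about -70°) and lies over the flange in the top picture.
- **Other things:** The coupler and lever matched the first pictures with no shift in either camera.
- **Check that disagreed:** The puck matched poorly. The scene camera showed no shift, at correlation 0.68. The top camera gave a spurious offset of 8 and -9 px at correlation 0.61, probably because the arm or its shadow partly covers the puck there. The arm was not meant to come near the puck, and the force readings showed no sign of contact. I did not look at the puck again before handing in.
- **Small disagreement:** The scene camera also put the dog at -57.7°, but from only 4 points with most of the dog hidden, so I went by the top camera (72 points).

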